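# Open the blue touch-latch supply cupboard

### The job

Two small push-to-open cupboards without handles stand on the worktable. Press the blue door in (a round steel plate marks where) so that its catch lets go, take your fingers off and let the spring push it ajar, then push the door on round until it stands wide open, about square to its cupboard. Nothing needs gripping: leave the yellow door shut, and leave the flour shaker, the portion cup and the roll of tape where they are.

Things in the scene. Friction and masses are not known exactly. Their poses are not given: they have to be found in the camera images.
- blue_cupboard: white cupboard with a blue door and stock inside, fixed, 150 wide (y), 200 high. Origin on the table under the middle of the carcass, which spans x = -50 to 50; -x points out of the door side, toward the robot; +y is left seen from the robot. Shut door: 16 thick, x = -56 to -72, y = -75 to 75, z = 4 to 200; hinge on the +y side, free edge on the -y side
- blue_press (a point): centre of the round steel push plate (32 across, flat on the door) on the front of the blue door, 155 above the table; shut, it is at x = -72, y = -45 of the cupboard, 114 from the hinge axis; moves with the door. About 5 N over some 4 mm frees the catch (stop at 5.7 mm)
- blue_hinge (a point): point on the upright hinge axis of the blue door at the height of the cupboard's top (200), at x = -64, y = 69 of the cupboard; axes as the cupboard's. The back of the door is smooth but for the hook of the catch, 41 long, 90 to 115 from the hinge and 95 to 105 above the table: keep fingers above 120 there
- blue_door (a joint): rad: 0 shut (held by the catch), -0.05 pressed in to its stop, grows as the free edge swings out toward the robot; stop at 1.6. Once freed and let go, a weak spring pushes it in about 1 s to about 0.48, no further: a gap of about 60 mm behind its free edge. Beyond, it swings against 1 to 3 N at the free edge and stays where left. Once freed the catch does not hold again
- yellow_cupboard: the same cupboard with a yellow door, fixed, left of the blue one, same origin, axes and catch; stays shut. Beware: a fixed clear box of cups, 110 high, stands left of the robot's base (world x = -60 to 190, y = 220 to 400). A low shoulder may strike it on turning ahead (on one arm from joint 1 = -0.8 rad); then work from the right, tool leaning 50 degrees, tips ahead and to the left
- yellow_door (a joint): angle of the yellow door, as for the blue one; must stay shut
- shaker: steel flour shaker, 67 across, 110 high, origin at the centre of its underside; loose, leave alone
- cup: tan lidded portion cup, 56 across, 32 high, origin at the centre of its underside; loose, leave alone
- roll: cream roll of tape lying flat, 61 across, 19 high, origin at the centre of its underside; loose, leave alone

How it is judged:
By the outcome, as a careful person would: the job done as asked, in the order asked, and still so for the second after the job is handed in, with the robot touching nothing.
It also fails if it takes over 42 s, if anything falls off the work surface, if the arm or the gripper's body presses on something with over 40 N, if the wrist force passes 120 N, or if a joint passes its speed limit or range.

### The arm

A 6-joint arm with a two-finger parallel gripper is mounted at the origin on the work surface; the furniture and walls round the work are solid. World frame = base frame: x ahead of the robot, y to its left, z up, the work surface at z = 0. Lengths are in m, angles in degrees, forces in N, time in s.
With the tool pointing down it reaches from about 0.3 to 0.75 m from the base axis. Payload 8.5 kg.
Tool frame: the origin (TCP) lies midway between the tips of the shut fingers; the grasp point (between the pads) lies env.tcp_to_grasp behind it (env.tcp_to_grasp is the distance from the TCP to the grasp point, in m); z points along the fingers, y is the direction in which the jaws open and shut (so a half turn about z gives the same grasp; the last joint's range is limited). The gripper opens to 85 mm and grips with 20 to 120 N. Pads are 22 mm wide; open, the fingers measure 114 mm over their backs; the gripper's body (76 mm by 85 mm) begins 54 mm behind the grasp point. The pads swing forward as they close: fully open they stand 13 mm farther back than shut.
Start: joints at [-86.591, 21.807, 74.336, -0, 83.858, -12.336], TCP at [0.149, -0.529, 0.231] pointing down, gripper open.
Joint ranges: [-178.18, 178.18], [-50.72, 133.34], [12.68, 142.11], [-81.47, 261.47], [9.98, 163.14], [-165.26, 165.26]. Speed limits (degrees/s): [136.94, 136.94, 180, 180, 180, 180].

### API

Orientations are given as a 3x3 rotation matrix whose columns are the frame's x, y, z axes.
In Python, from rig import readout, imaging, job, env gives the robot as it stands.
- The arm moves only by the tool move_arm, never from a script. Its argument "motion" is a list of rows, each a list of 3 entries, a list of its own where there are three numbers: the shift along the tool's x, y, z normalised to -1 to 1, where 1 is 0.02 m, then the turn, a rotation vector about the tool's x, y, z normalised to -1 to 1, where 1 is 120 degrees, then the gripper command: -1 is shut, 1 is fully open, values between are in proportion. In form: [[[tx, ty, tz], [rx, ry, rz], claw], ...]. A call has 1 to 12 rows; each row shifts and turns the pose as measured when the row begins, along the tool's axes as they then stand; what a row does not reach is not made up. A row lasts 1/12 s, in which the tool goes at most 41.7 mm and 7.16 degrees, less where a joint would pass 70% of its speed; a pose out of reach is approached as far as the arm can. A call with a number of a shift or a turn outside -1 to 1 is refused whole. A call with a gripper value outside its range is refused whole. The fingers move at their own pace and stop on an object; "squeeze" is the grip in N (left out, the last holds). Time passes only in rows, so rows that do not move let the fingers close. It gives the time, the measured TCP pose, the force and the opening at its end, in the units of the state.
- readout.observe(): the state, without advancing time (a new reading comes with each control period).
- imaging.get_image(name): name is "side" or "top" or "wrist"; returns a dict with "img" (384x512x3 uint8, blue, green, red), "fov_y" (degrees; the focal length in pixels is half the picture's height over the tangent of half this angle, whatever the lens; pixels are square), "cx", "cy" (the principal point, pixels), "eye" and "orientation" of the camera in the world. Camera axes: x right, y up, looking along -z (the intrinsics and any distortion apply to the point x, -y, -z); pixel columns grow to the right and rows downward; lengths in m; the calibration is good to about 2 mm. A picture is of the moment at which its call begins. There is no depth.
- job.close_job(): hands the job in, once; it reports no verdict.
The state is a dict: "time_s": time; "q": joint angles; "qvel": joint speeds; "joint_efforts": joint torques, N m; "position": TCP position; "tool_rot": TCP orientation; "ft_force": force on the tool from outside, world axes, zero at the start; "wrist_torque": the same for the moment, N m; "grip_width": finger opening in m.
Only numpy, scipy, OpenCV 4.12 (cv2) and the standard library are available. Lean on these libraries where they do the work, as an engineer would, in place of code of your own. Each camera call takes 0.05 s, during which the arm holds its last target.

## Working session

There is one attempt and no reset: what is moved stays moved. The work goes in short steps, Python scripts to look and compute and a tool call to move; the robot and the scene stay as the last step left them, time stands still between calls to the robot, and variables do not carry over. Pictures are saved under pics/ and viewed, and the job is handed in when it is done.

Besides the shell and the picture viewer there is one more tool, called after "Emit:" as name(argument=value, ...), one argument or row to a line, values as JSON. move_arm: Moves the arm, as the interface text tells. Its arguments: {"type":"object","properties":{"motion":{"type":"array","items":{"type":"array"}},"squeeze":{"type":"number"}},"required":["motion"]}

```bash
ls; mkdir -p pics
python3 - <<'E'
from rig import readout, imaging, job, env
import cv2,json,numpy as np
s=readout.observe(); print(s); print(env.tcp_to_grasp)
for n in("side","top","wrist"):
    d=imaging.get_image(n); cv2.imwrite(f"pics/{n}0.png",d["img"])
    print(n,{k:(np.round(v,4).tolist() if k!="img" else 0) for k,v in d.items()})
E
```

```text
pics
{'time_s': 0.0, 'q': array([-8.65892918e+01,  2.18437106e+01,  7.43840761e+01,  5.58757889e-04,
        8.38588996e+01, -1.23370484e+01]), 'qvel': array([ 0.12435188, -0.00175718, -0.01743066, -0.0079949 ,  0.05195482,
       -0.07056677]), 'joint_efforts': array([ 1.45513812e-03, -4.48455155e+01, -2.31279248e+01, -8.12442909e-05,
        4.76553803e-03, -3.11947801e-06]), 'position': array([ 0.14924259, -0.52906686,  0.23069027]), 'tool_rot': array([[ 9.62466163e-01,  2.71401694e-01, -8.03314364e-05],
       [ 2.71401502e-01, -9.62465034e-01,  1.51085750e-03],
       [ 3.32733085e-04, -1.47595129e-03, -9.99998855e-01]]), 'ft_force': array([-1.03561594, -0.44251469, -0.41703591]), 'wrist_torque': array([ 0.04200331,  0.03221211, -0.00578027]), 'grip_width': 0.08539138851025636}
0.0187
side {'img': 0, 'fov_y': 54.2664, 'cx': 254.5859, 'cy': 198.3988, 'eye': [-0.3337, -0.0322, 0.8974], 'orientation': [[-0.0213, 0.6822, -0.7309], [-0.9998, -0.0114, 0.0186], [0.0044, 0.7311, 0.6823]]}
top {'img': 0, 'fov_y': 43.966, 'cx': 254.3618, 'cy': 187.514, 'eye': [-0.0777, -0.1963, 1.2973], 'orientation': [[0.2793, 0.8603, -0.4264], [-0.9602, 0.2529, -0.1186], [0.0058, 0.4425, 0.8967]]}
wrist {'img': 0, 'fov_y': 62.196, 'cx': 260.6587, 'cy': 191.8588, 'eye': [0.2319, -0.5065, 0.3732], 'orientation': [[0.2703, 0.9095, 0.3157], [-0.9628, 0.2559, 0.0872], [-0.0015, -0.3275, 0.9448]]}
```

View pics/side0.png

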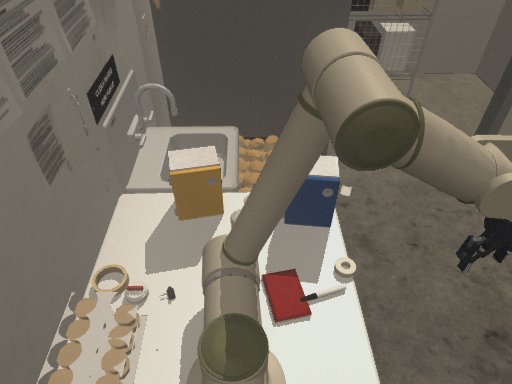

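View pics/top0.png

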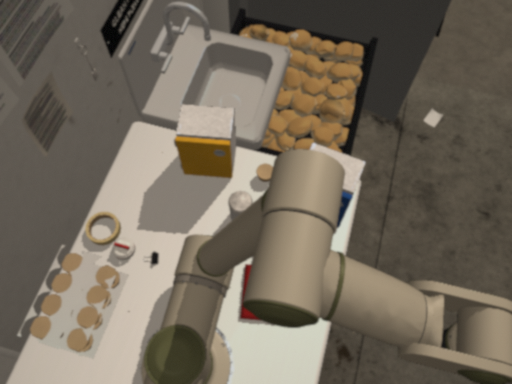

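View pics/wrist0.png

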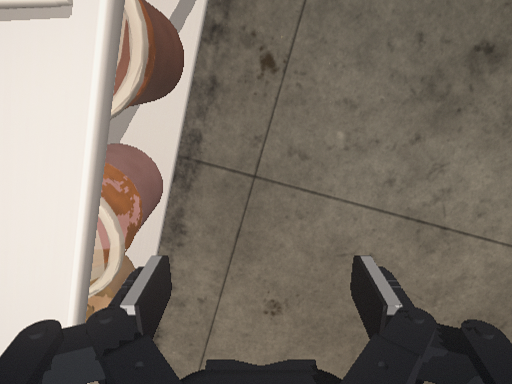

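The side view shows the blue door near (312,200) with its plate near (328,192), and the yellow door near (198,190). The arm hides the left part of the blue door. I'll zoom in.

Run:
```python
import cv2
a=cv2.imread("pics/side0.png")
cv2.imwrite("pics/side0z.png",cv2.resize(a[140:285,225:365],None,fx=5,fy=4.1*5/4.1,interpolation=cv2.INTER_CUBIC)[:600*2][:725])
b=cv2.imread("pics/side0z.png"); print(b.shape)
cv2.imwrite("pics/side0z.png",cv2.resize(a[140:260,225:365],None,fx=5,fy=5,interpolation=cv2.INTER_CUBIC))
t=cv2.imread("pics/top0.png")
cv2.imwrite("pics/top0z.png",cv2.resize(t[90:240,160:360],None,fx=4,fy=4,interpolation=cv2.INTER_CUBIC))
cv2.imwrite("pics/side0y.png",cv2.resize(a[135:235,155:265],None,fx=5,fy=5,interpolation=cv2.INTER_CUBIC))
```

```text
(725, 700, 3)
```

View pics/side0z.png

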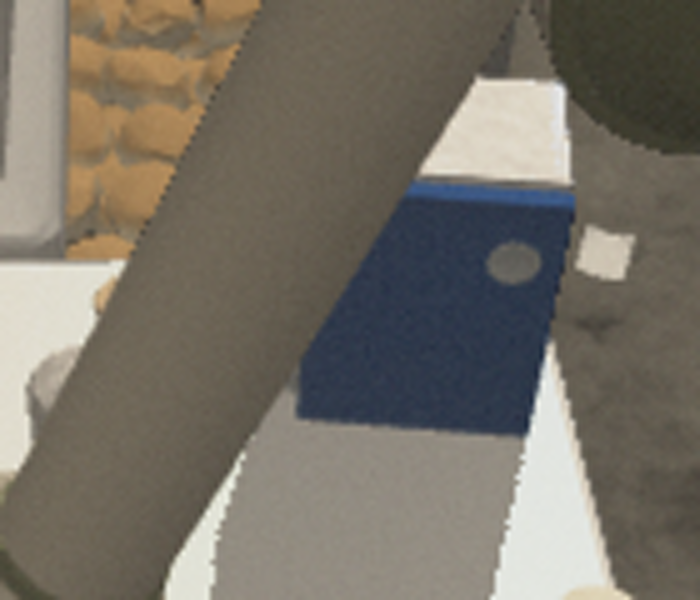

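View pics/top0z.png

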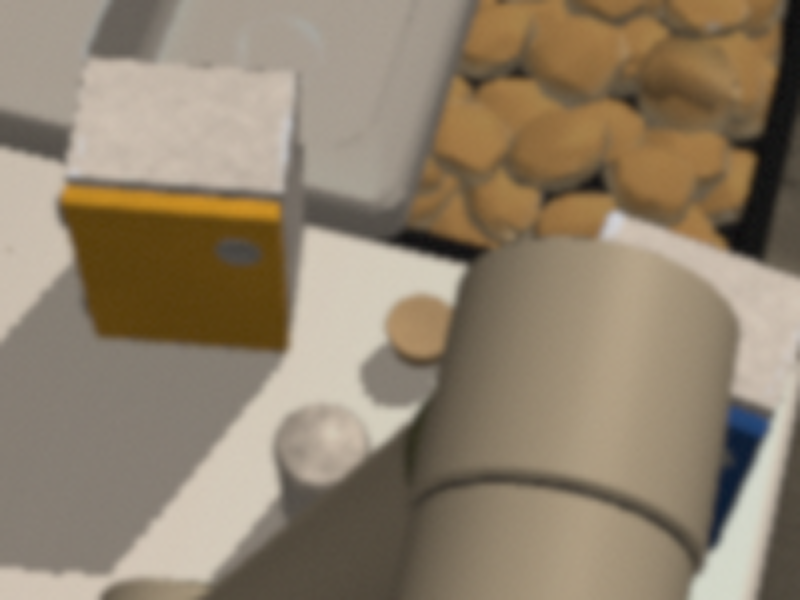

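View pics/side0y.png

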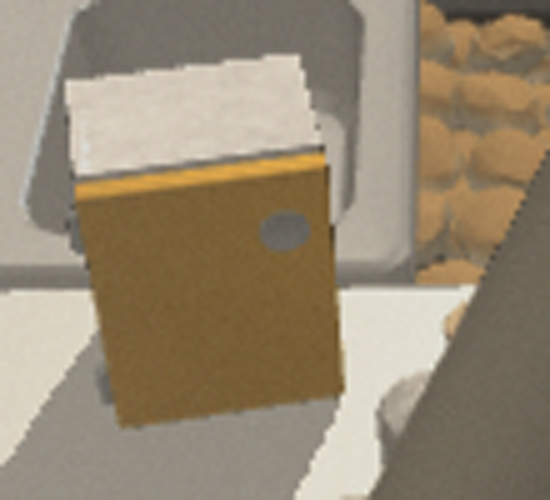

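```bash
cat > h.py <<'E'
import numpy as np
from scipy.optimize import least_squares
C={'side':(54.2664,254.5859,198.3988,[-0.3337,-0.0322,0.8974],[[-0.0213,0.6822,-0.7309],[-0.9998,-0.0114,0.0186],[0.0044,0.7311,0.6823]]),
'top':(43.966,254.3618,187.514,[-0.0777,-0.1963,1.2973],[[0.2793,0.8603,-0.4264],[-0.9602,0.2529,-0.1186],[0.0058,0.4425,0.8967]])}
def proj(c,P):
    f,cx,cy,e,R=C[c]; f=192/np.tan(np.radians(f/2))
    p=np.array(R).T@(np.array(P)-e); return np.array([cx+f*p[0]/-p[2],cy-f*p[1]/-p[2]])
def ray(c,u,v,z):
    f,cx,cy,e,R=C[c]; f=192/np.tan(np.radians(f/2))
    d=np.array(R)@np.array([(u-cx)/f,-(v-cy)/f,-1]); e=np.array(e); return e+d*(z-e[2])/d[2]
def W(p,l):
    x,y,a=p; c,s=np.cos(a),np.sin(a); return np.array([x+c*l[0]-s*l[1],y+s*l[0]+c*l[1],l[2]])
def fit(obs,p0):
    fun=lambda p:np.concatenate([proj(c,W(p,np.array(l)/1000))-uv for c,l,uv in obs])
    r=least_squares(fun,p0,loss='soft_l1'); return r.x,r.fun.reshape(-1,2)
E
cat > m.py <<'E'
from h import *
B=[('side',(-72,-75,200),(339.6,181.4)),('side',(-72,-75,4),(330.2,227.2)),('side',(-72,75,4),(284.4,223.2)),('side',(-72,-45,155),(327.8,192.6)),('side',(50,-75,200),(338.4,157)),
('top',(-72,-75,200),(351.3,197)),('top',(50,75,200),(313.8,143.8))]
z=lambda u,v:(160+u/4,90+v/4); y=lambda u,v:(155+u/5,135+v/5)
Y=[('side',(-72,-75,200),y(327,167)),('side',(-72,75,200),y(78,198)),('side',(-72,-75,4),y(342,393)),('side',(-72,75,4),y(122,428)),('side',(-72,-45,155),y(285,231)),
('side',(50,-75,200),y(298,56)),('top',(-72,-45,155),z(239,252)),('top',(-72,-75,4),z(286,349)),('top',(-72,75,4),z(97,335)),('top',(50,75,200),z(86,58)),('top',(50,-75,200),z(297,70))]
for n,o in(('blue',B),('yel',Y)):
    p,r=fit(o,(0.6,-.2,0)); print(n,p,np.degrees(p[2])); print(np.round(r,1).tolist())
    for l in((-72,-45,155),(-64,69,200),(-72,-75,100)): print(l,W(p,np.array(l)/1000).round(4))
print('shaker',ray('top',*z(322,440),.11),'cup',ray('top',*z(421,327),.032),'roll',ray('side',345,267,.0095))
E
python3 m.py
```

```text
blue [ 0.56233897 -0.23390116 -0.13853419] -7.937424570570549
[[0.5, 0.0], [0.2, 0.5], [-0.5, 0.4], [-0.4, -0.4], [-0.2, -0.9], [0.3, 2.7], [-0.1, -2.2]]
(-72, -45, 155) [ 0.4848 -0.2685  0.155 ]
(-64, 69, 200) [ 0.5085 -0.1567  0.2   ]
(-72, -75, 100) [ 0.4807 -0.2982  0.1   ]
yel [0.60420098 0.13547418 0.20099957] 11.516426780330624
[[0.2, -0.5], [-0.9, 0.2], [0.5, 0.4], [-0.7, 0.4], [-0.3, -0.4], [0.1, -1.4], [0.1, -0.5], [1.0, 1.0], [-0.3, 0.9], [-0.0, -0.6], [0.3, 0.2]]
(-72, -45, 155) [0.5426 0.077  0.155 ]
(-64, 69, 200) [0.5277 0.1903 0.2   ]
(-72, -75, 100) [0.5486 0.0476 0.1   ]
shaker [ 0.43940836 -0.01340523  0.11      ] cup [ 0.58415711 -0.04565113  0.032     ] roll [ 0.32081145 -0.31300688  0.0095    ]
```

The poses fit to within 1–3 px. Blue is at (0.562, -0.234) with yaw -8°, and its push plate is at about (0.485, -0.268, 0.155). I'll shut the fingers and lean the tool 50° toward azimuth 35°.

Emit:
move_arm(
  motion=[
    [[0, 0, 0], [0.0196, 0.0562, 0], -1],
    [[0, 0, 0], [0.0196, 0.0562, 0], -1],
    [[0, 0, 0], [0.0196, 0.0562, 0], -1],
    [[0, 0, 0], [0.0196, 0.0562, 0], -1],
    [[0, 0, 0], [0.0196, 0.0562, 0], -1],
    [[0, 0, 0], [0.0196, 0.0562, 0], -1],
    [[0, 0, 0], [0.0196, 0.0562, 0], -1],
  ],
)

```text
time_s: 0.73
position: [0.152, -0.5282, 0.2353]
tool_rot: [[0.677, 0.378, 0.631], [0.086, -0.893, 0.442], [0.731, -0.245, -0.637]]
ft_force: [-0.1, -0.2, -0.2]
grip_width: 0.0003
```

```bash
cat > st.py <<'E'
from rig import readout
import numpy as np,sys
np.set_printoptions(suppress=True,precision=4)
s=readout.observe(); R=s['tool_rot']; z=R[:,2]
print('t',s['time_s'],'q',s['q'].round(1),'p',s['position'],'lean',np.degrees(np.arccos(-z[2])).round(1),'az',np.degrees(np.arctan2(z[1],z[0])).round(1),'F',s['ft_force'].round(1),'w',round(s['grip_width'],4)); print(R.round(3).tolist())
if len(sys.argv)>3:
    t=np.array(list(map(float,sys.argv[1:4]))); d=t-s['position']; print('dist',np.linalg.norm(d),'tool units',(R.T@d/0.02).round(3))
E
python3 st.py 0.425 -0.254 0.17
```

```text
t 0.7333 q [-101.5   35.    66.5   35.8  114.9  -23.4] p [ 0.152  -0.5282  0.2353] lean 50.4 az 35.0 F [-0.1 -0.2 -0.2] w 0.0003
[[0.677, 0.378, 0.631], [0.086, -0.893, 0.442], [0.731, -0.245, -0.637]]
dist 0.39239630096750694 tool units [ 8.039 -6.28  16.759]
```

Emit:
move_arm(
  motion=[
    [[0.45, -0.35, 0.94], [0, 0, 0], -1],
    [[0.45, -0.35, 0.94], [0, 0, 0], -1],
    [[0.45, -0.35, 0.94], [0, 0, 0], -1],
    [[0.45, -0.35, 0.94], [0, 0, 0], -1],
    [[0.45, -0.35, 0.94], [0, 0, 0], -1],
    [[0.45, -0.35, 0.94], [0, 0, 0], -1],
    [[0.45, -0.35, 0.94], [0, 0, 0], -1],
    [[0.45, -0.35, 0.94], [0, 0, 0], -1],
    [[0.45, -0.35, 0.94], [0, 0, 0], -1],
    [[0.45, -0.35, 0.94], [0, 0, 0], -1],
    [[0.45, -0.35, 0.94], [0, 0, 0], -1],
    [[0.45, -0.35, 0.94], [0, 0, 0], -1],
  ],
)

```text
time_s: 1.73
position: [0.3387, -0.3411, 0.1847]
tool_rot: [[0.675, 0.367, 0.641], [0.063, -0.893, 0.445], [0.735, -0.26, -0.626]]
ft_force: [0.0, 0.0, 0.1]
grip_width: -0.0004
```

```bash
python3 st.py 0.425 -0.254 0.16
```

```text
t 1.7333 q [-83.1  25.1  96.3  43.6  89.1 -21.5] p [ 0.3387 -0.3411  0.1847] lean 51.2 az 34.8 F [0.  0.  0.1] w -0.0004
[[0.675, 0.367, 0.641], [0.063, -0.893, 0.445], [0.735, -0.26, -0.626]]
dist 0.12505082617591481 tool units [ 2.278 -1.99   5.472]
```

Emit:
move_arm(
  motion=[
    [[0.38, -0.33, 0.9], [0, 0, 0], -1],
    [[0.38, -0.33, 0.9], [0, 0, 0], -1],
    [[0.38, -0.33, 0.9], [0, 0, 0], -1],
    [[0.38, -0.33, 0.9], [0, 0, 0], -1],
    [[0.38, -0.33, 0.9], [0, 0, 0], -1],
    [[0.38, -0.33, 0.9], [0, 0, 0], -1],
    [[0, 0, 0], [0, 0, 0], -1],
  ],
)

```text
time_s: 2.32
position: [0.4289, -0.2469, 0.1587]
tool_rot: [[0.676, 0.368, 0.638], [0.063, -0.892, 0.448], [0.734, -0.263, -0.626]]
ft_force: [-0.2, 0.2, 0.1]
grip_width: -0.0002
```

```bash
python3 st.py 0.465 -0.26 0.15
python3 - <<'E'
from rig import imaging
import cv2,numpy as np
for n in("side","wrist"):
    d=imaging.get_image(n); cv2.imwrite(f"pics/{n}1.png",d["img"])
E
```

```text
t 2.3167 q [-69.   24.5 104.   51.2  76.  -18.8] p [ 0.4289 -0.2469  0.1587] lean 51.2 az 35.1 F [-0.2  0.2  0.1] w -0.0002
[[0.676, 0.368, 0.638], [0.063, -0.892, 0.448], [0.734, -0.263, -0.626]]
dist 0.039404316292844986 tool units [0.859 1.364 1.133]
```

View pics/side1.png

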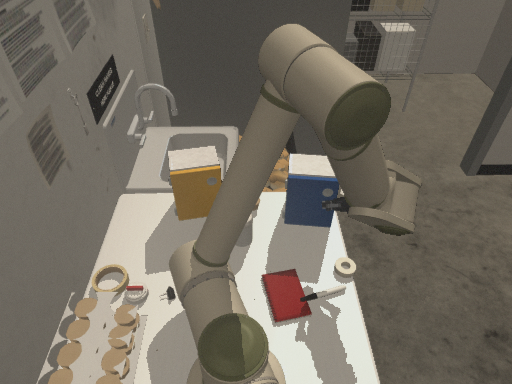

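View pics/wrist1.png

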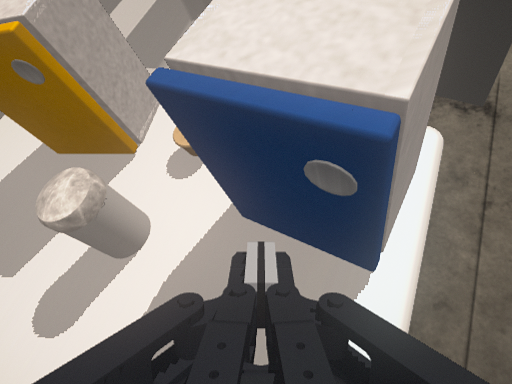

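The side view shows the fingers in front of the blue door. The wrist view shows the whole blue door, with the plate at (331,178) and the lower door corners at (375,268) and (243,215). I'll check the pose against this view.

```bash
cat > w.py <<'E'
from rig import imaging
from h import *
import h
d=imaging.get_image("wrist")
h.C['wrist']=(d['fov_y'],d['cx'],d['cy'],np.array(d['eye']),np.array(d['orientation']))
p=(0.56233897,-0.23390116,-0.13853419)
for l in((-72,-45,155),(-72,-75,4),(-72,75,4),(-72,-75,200),(-72,75,200),(50,-75,200)): print(l,proj('wrist',W(p,np.array(l)/1000)).round(1))
o=[('wrist',(-72,-45,155),(331,178)),('wrist',(-72,-75,4),(375,268)),('wrist',(-72,75,4),(243,215)),('wrist',(-72,-75,200),(391,130)),('wrist',(-72,75,200),(158,82))]
p,r=fit(o,p);print(p,r.round(1).tolist(),W(p,(-.072,-.045,.155)),W(p,(-.064,.069,.2)))
E
python3 w.py
```

```text
(-72, -45, 155) [328.7 177.5]
(-72, -75, 4) [372.8 273.9]
(-72, 75, 4) [240.9 215.9]
(-72, -75, 200) [388.5 141.2]
(-72, 75, 200) [141.3  80.6]
(50, -75, 200) [470.8 -34.6]
[ 0.56579494 -0.23186931 -0.10942658] [[0.3, -7.0], [-0.5, 0.5], [-1.9, 0.1], [1.1, 1.0], [-16.2, -2.7]] [ 0.48931121 -0.26873716  0.155     ] [ 0.50971311 -0.15629267  0.2       ]
```

```bash
python3 st.py 0.463 -0.261 0.15
```

```text
t 2.4667 q [-69.3  24.5 103.8  51.1  76.2 -18.9] p [ 0.4278 -0.2502  0.1593] lean 51.2 az 34.8 F [ 0.2 -0.6  0.2] w 0.0
[[0.676, 0.366, 0.64], [0.063, -0.894, 0.444], [0.734, -0.26, -0.627]]
dist 0.03800891829826445 tool units [0.816 1.249 1.177]
```

Emit:
move_arm(
  motion=[
    [[0.27, 0.44, 0.36], [0, 0, 0], -1],
    [[0.27, 0.44, 0.36], [0, 0, 0], -1],
    [[0.27, 0.44, 0.36], [0, 0, 0], -1],
    [[0, 0, 0], [0, 0, 0], -1],
    [[0, 0, 0], [0, 0, 0], -1],
  ],
)

```text
time_s: 2.88
position: [0.4647, -0.2691, 0.1502]
tool_rot: [[0.676, 0.361, 0.643], [0.061, -0.896, 0.439], [0.735, -0.257, -0.628]]
ft_force: [0.4, 1.2, -0.2]
grip_width: -0.0001
```

```bash
python3 st.py 0.463 -0.261 0.15;  python3 - <<'E'
from rig import imaging
import cv2,numpy as np
for n in("side","wrist"):
    d=imaging.get_image(n); cv2.imwrite(f"pics/{n}2.png",d["img"] if n=="wrist" else cv2.resize(d["img"][140:260,225:365],None,fx=5,fy=5))
E
```

```text
t 2.8833 q [-66.   28.   98.9  52.6  74.6 -15.9] p [ 0.4647 -0.2691  0.1502] lean 51.1 az 34.3 F [ 0.4  1.2 -0.2] w -0.0001
[[0.676, 0.361, 0.643], [0.061, -0.896, 0.439], [0.735, -0.257, -0.628]]
dist 0.008235641147538452 tool units [-0.039 -0.389  0.13 ]
```

View pics/side2.png

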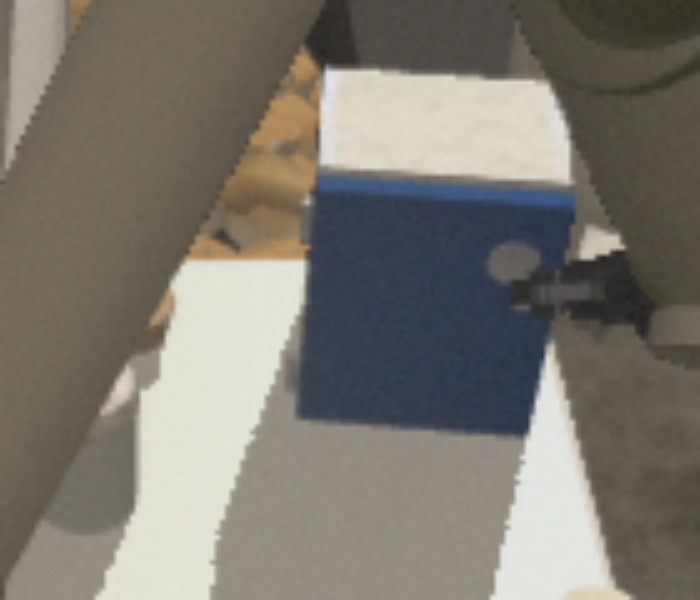

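View pics/wrist2.png

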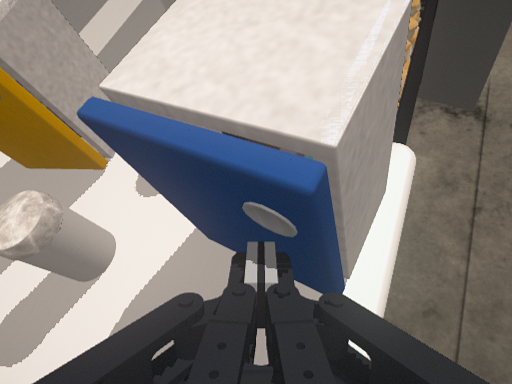

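The fingertip is right in front of the plate, slightly to its right and below it. I'll correct that and start pressing slowly.

Emit:
move_arm(
  motion=[
    [[0.09, -0.3, 0.05], [0, 0, 0], -1],
    [[0.07, 0.05, 0.06], [0, 0, 0], -1],
    [[0.07, 0.05, 0.06], [0, 0, 0], -1],
    [[0.07, 0.05, 0.06], [0, 0, 0], -1],
    [[0.07, 0.05, 0.06], [0, 0, 0], -1],
    [[0, 0, 0], [0, 0, 0], -1],
  ],
)

```text
time_s: 3.48
position: [0.472, -0.2634, 0.1536]
tool_rot: [[0.676, 0.36, 0.643], [0.06, -0.897, 0.438], [0.735, -0.257, -0.628]]
ft_force: [-0.4, -0.7, 0.4]
grip_width: -0.0001
```

```bash
python3 st.py 0.4755 -0.263 0.149
```

```text
t 3.4833 q [-64.9  27.6  98.7  53.   74.2 -14.9] p [ 0.472  -0.2634  0.1536] lean 51.1 az 34.2 F [-0.4 -0.7  0.4] w -0.0001
[[0.676, 0.36, 0.643], [0.06, -0.897, 0.438], [0.735, -0.257, -0.628]]
dist 0.005737922857906336 tool units [-0.05   0.103  0.263]
```

Emit:
move_arm(
  motion=[
    [[0.04, 0.07, 0.09], [0, 0, 0], -1],
    [[0.04, 0.07, 0.09], [0, 0, 0], -1],
    [[0.06, 0.05, 0.06], [0, 0, 0], -1],
    [[0, 0, 0], [0, 0, 0], -1],
  ],
)

```text
time_s: 3.82
position: [0.4788, -0.2646, 0.1516]
tool_rot: [[0.676, 0.36, 0.643], [0.061, -0.897, 0.439], [0.735, -0.257, -0.628]]
ft_force: [-3.3, 0.3, 1.9]
grip_width: -0.0
```

```bash
python3 st.py 0.4755 -0.263 0.149
```

```text
t 3.8167 q [-64.2  28.2  98.   53.3  73.9 -14.5] p [ 0.4788 -0.2646  0.1516] lean 51.1 az 34.3 F [-3.3  0.3  1.9] w -0.0
[[0.676, 0.36, 0.643], [0.061, -0.897, 0.439], [0.735, -0.257, -0.628]]
dist 0.004463436001026061 tool units [-0.2   -0.098  0.01 ]
```

Contact, about 3.3 N. I'll press further.

Emit:
move_arm(
  motion=[
    [[0.06, 0.05, 0.06], [0, 0, 0], -1],
    [[0.06, 0.05, 0.06], [0, 0, 0], -1],
    [[0, 0, 0], [0, 0, 0], -1],
  ],
)

```text
time_s: 4.07
position: [0.4823, -0.2652, 0.1516]
tool_rot: [[0.676, 0.361, 0.642], [0.061, -0.896, 0.439], [0.734, -0.258, -0.628]]
ft_force: [-4.0, 0.2, 2.5]
grip_width: -0.0005
```

```bash
python3 st.py 0.4755 -0.263 0.149
```

```text
t 4.0667 q [-63.8  28.4  97.5  53.3  73.8 -14.1] p [ 0.4823 -0.2652  0.1516] lean 51.1 az 34.4 F [-4.   0.2  2.5] w -0.0005
[[0.676, 0.361, 0.642], [0.061, -0.896, 0.439], [0.734, -0.258, -0.628]]
dist 0.0076276538821305325 tool units [-0.318 -0.19  -0.089]
```

Emit:
move_arm(
  motion=[
    [[0.06, 0.05, 0.06], [0, 0, 0], -1],
    [[0.05, 0.04, 0.05], [0, 0, 0], -1],
    [[0, 0, 0], [0, 0, 0], -1],
  ],
)

```text
time_s: 4.32
position: [0.4834, -0.2654, 0.1515]
tool_rot: [[0.679, 0.363, 0.639], [0.063, -0.895, 0.442], [0.732, -0.26, -0.63]]
ft_force: [-9.6, -1.4, 6.5]
grip_width: -0.0002
```

```bash
python3 st.py 0.4755 -0.263 0.149
```

```text
t 4.3167 q [-63.6  28.5  97.2  53.1  74.  -13.7] p [ 0.4834 -0.2654  0.1515] lean 51.0 az 34.7 F [-9.6 -1.4  6.5] w -0.0002
[[0.679, 0.363, 0.639], [0.063, -0.895, 0.442], [0.732, -0.26, -0.63]]
dist 0.008602390983172066 tool units [-0.351 -0.217 -0.122]
```

The force jumped to about 10 N, so the door is at its stop. I'll back off quickly, out of the door's swing.

Emit:
move_arm(
  motion=[
    [[-0.66, -0.49, -0.57], [0, 0, 0], -1],
    [[-0.66, -0.49, -0.57], [0, 0, 0], -1],
    [[-0.66, -0.49, -0.57], [0, 0, 0], -1],
    [[-0.66, -0.49, -0.57], [0, 0, 0], -1],
    [[-0.6, 0.3, -0.8], [0, 0, 0], -1],
    [[-0.1, 0.8, -0.5], [0, 0, 0], -1],
    [[-0.1, 0.8, -0.5], [0, 0, 0], -1],
    [[0, 0.8, -0.5], [0, 0, 0], -1],
  ],
)

```text
time_s: 4.98
position: [0.3797, -0.3217, 0.1549]
tool_rot: [[0.678, 0.364, 0.638], [0.062, -0.894, 0.444], [0.732, -0.262, -0.629]]
ft_force: [0.5, 0.5, 0.3]
grip_width: -0.0
```

```bash
python3 st.py 0.4755 -0.263 0.149
```

```text
t 4.9833 q [-77.7  27.6  98.4  46.4  82.6 -21.4] p [ 0.3797 -0.3217  0.1549] lean 51.0 az 34.8 F [0.5 0.5 0.3] w -0.0
[[0.678, 0.364, 0.638], [0.062, -0.894, 0.444], [0.732, -0.262, -0.629]]
dist 0.11254624540544336 tool units [ 3.217 -0.804  4.546]
```

Emit:
move_arm(
  motion=[
    [[0, 0.5, -0.3], [0.0366, -0.0131, -0.0315], -1],
    [[0, 0.5, -0.3], [0.0366, -0.0131, -0.0315], -1],
    [[0, 0, 0], [0.0366, -0.0131, -0.0315], -1],
    [[0, 0, 0], [0.0366, -0.0131, -0.0315], -1],
    [[0, 0, 0], [0.0366, -0.0131, -0.0315], -1],
    [[0, 0, 0], [0, 0, 0], -1],
    [[0, 0, 0], [0, 0, 0], -1],
    [[0, 0, 0], [0, 0, 0], -1],
    [[0, 0, 0], [0, 0, 0], -1],
    [[0, 0, 0], [0, 0, 0], -1],
  ],
)

```text
time_s: 5.82
position: [0.3799, -0.3502, 0.1558]
tool_rot: [[0.553, 0.767, 0.324], [0.398, -0.585, 0.706], [0.732, -0.262, -0.629]]
ft_force: [0.4, 0.4, -0.3]
grip_width: -0.0002
```

```bash
python3 st.py 0.417 -0.337 0.165;  python3 - <<'E'
from rig import imaging
import cv2,numpy as np
for n in("side","wrist"):
    d=imaging.get_image(n); cv2.imwrite(f"pics/{n}3.png",d["img"] if n=="wrist" else cv2.resize(d["img"][140:260,225:365],None,fx=5,fy=5))
E
```

```text
t 5.8167 q [-72.   37.   78.   33.  104.6 -30.9] p [ 0.3799 -0.3502  0.1558] lean 51.0 az 65.4 F [ 0.4  0.4 -0.3] w -0.0002
[[0.553, 0.767, 0.324], [0.398, -0.585, 0.706], [0.732, -0.262, -0.629]]
dist 0.0404837863254609 tool units [1.627 0.918 0.778]
```

View pics/side3.png

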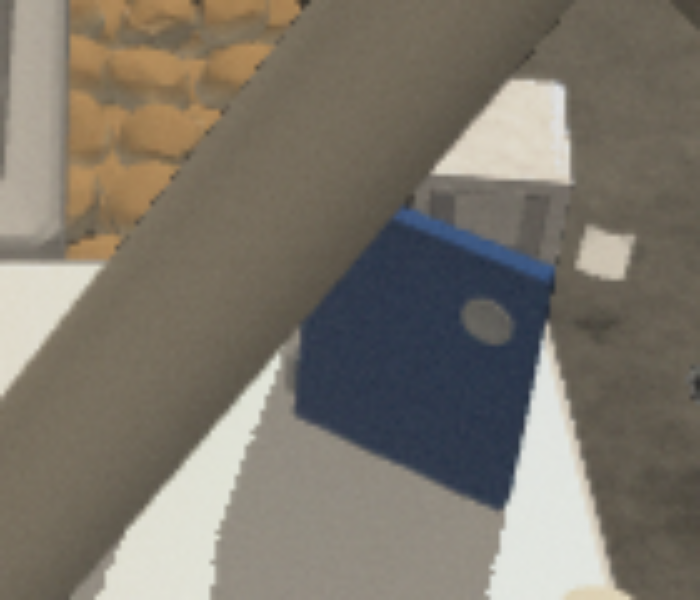

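View pics/wrist3.png

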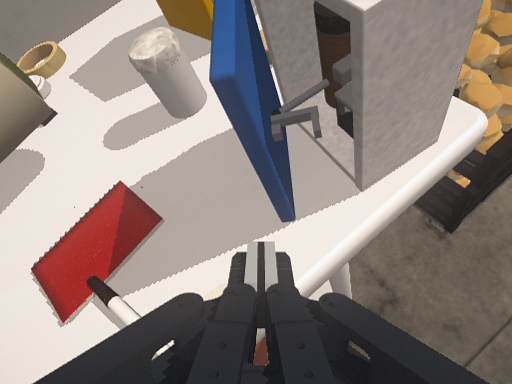

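The blue door now stands ajar, with the hook visible behind it at about (300,115) in the wrist view. I'll measure the angle.

```bash
cat > ang.py <<'E'
from h import *
p=(0.5623,-0.2339,-0.1385); H=W(p,(-.064,.069,0))
def pt(th,r,o,z): # r from hinge, o offset to back side
    a=p[2]-np.pi/2-th; u=np.array([np.cos(a),np.sin(a)]); b=np.array([-u[1],u[0]])
    return np.array([*(H[:2]+r*u+o*b),z])
E
python3 - <<'E'
from ang import *
for th in(.40,.44,.48,.52): print(th,[proj('side',pt(th,*q)).round(1).tolist() for q in((.144,-.008,.2),(.144,-.008,.004),(.114,-.008,.155))])
print('obs',(335.6,196.6),(225+503/5,140+510/5),(225+488/5,140+322/5))
for r,o in((.144,.008),(.2,.03),(.12,.03),(.12,.008)): print(r,o,pt(.48,r,o,.165))
E
```

```text
0.4 [[335.8, 193.9], [326.2, 240.3], [323.5, 202.0]]
0.44 [[334.9, 195.1], [325.4, 241.5], [322.8, 202.9]]
0.48 [[333.9, 196.2], [324.5, 242.6], [322.0, 203.8]]
0.52 [[332.9, 197.4], [323.6, 243.7], [321.2, 204.6]]
obs (335.6, 196.6) (325.6, 242.0) (322.6, 204.4)
0.144 0.008 [ 0.43146365 -0.27868742  0.165     ]
0.2 0.03 [ 0.41691856 -0.33706927  0.165     ]
0.12 0.03 [ 0.46330366 -0.27188934  0.165     ]
0.12 0.008 [ 0.44537918 -0.25913344  0.165     ]
```

Emit:
move_arm(
  motion=[
    [[0.55, 0.3, 0.25], [0, 0, 0], -1],
    [[0.55, 0.3, 0.25], [0, 0, 0], -1],
    [[0.55, 0.3, 0.25], [0, 0, 0], -1],
    [[0, 0, 0], [0, 0, 0], -1],
    [[0, 0, 0], [0, 0, 0], -1],
  ],
)

```text
time_s: 6.33
position: [0.4208, -0.3353, 0.1678]
tool_rot: [[0.553, 0.767, 0.326], [0.398, -0.587, 0.705], [0.732, -0.261, -0.63]]
ft_force: [0.6, -1.3, 0.2]
grip_width: 0.0002
```

```bash
python3 st.py 0.458 -0.278 0.168;  python3 - <<'E'
from rig import imaging
import cv2,numpy as np
for n in("wrist",):
    d=imaging.get_image(n); cv2.imwrite(f"pics/{n}4.png",d["img"])
E
```

```text
t 6.3333 q [-67.9  36.8  75.9  35.8 104.3 -26.3] p [ 0.4208 -0.3353  0.1678] lean 51.0 az 65.2 F [ 0.6 -1.3  0.2] w 0.0002
[[0.553, 0.767, 0.326], [0.398, -0.587, 0.705], [0.732, -0.261, -0.63]]
dist 0.06833249967419822 tool units [ 2.176 -0.256  2.622]
```

View pics/wrist4.png

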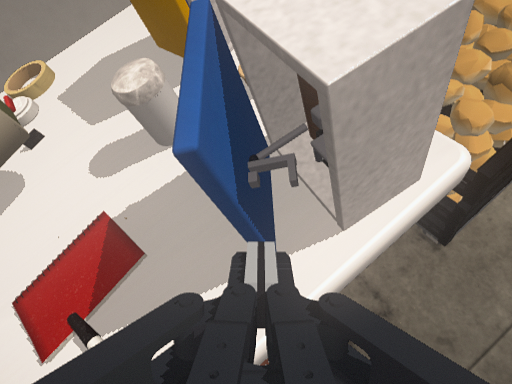

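Emit:
move_arm(
  motion=[
    [[0.54, -0.06, 0.65], [0, 0, 0], -1],
    [[0.54, -0.06, 0.65], [0, 0, 0], -1],
    [[0.54, -0.06, 0.65], [0, 0, 0], -1],
    [[0.54, -0.06, 0.65], [0, 0, 0], -1],
    [[0, 0, 0], [0, 0, 0], -1],
    [[0, 0, 0], [0, 0, 0], -1],
  ],
)

```text
time_s: 6.88
position: [0.4597, -0.2745, 0.1676]
tool_rot: [[0.554, 0.766, 0.326], [0.397, -0.588, 0.705], [0.732, -0.262, -0.629]]
ft_force: [-0.5, -0.5, -0.3]
grip_width: 0.0
```

```bash
python3 st.py 0.43 -0.25 0.168;  python3 - <<'E'
from rig import imaging
import cv2,numpy as np
for n in("wrist","side"):
    d=imaging.get_image(n); cv2.imwrite(f"pics/{n}5.png",d["img"] if n=="wrist" else cv2.resize(d["img"][140:260,225:365],None,fx=5,fy=5))
E
```

```text
t 6.8833 q [-62.   34.6  80.5  38.8  99.1 -23.4] p [ 0.4597 -0.2745  0.1676] lean 51.0 az 65.2 F [-0.5 -0.5 -0.3] w 0.0
[[0.554, 0.766, 0.326], [0.397, -0.588, 0.705], [0.732, -0.262, -0.629]]
dist 0.03851140392231509 tool units [-0.326 -1.862  0.366]
```

View pics/wrist5.png

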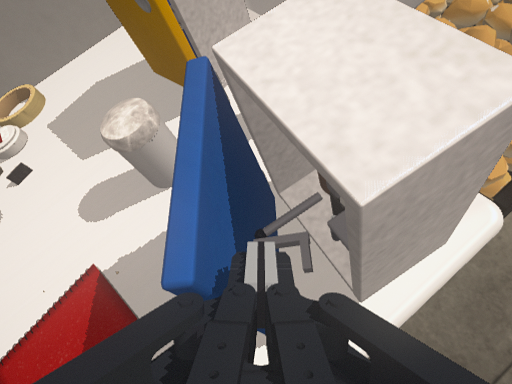

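View pics/side5.png

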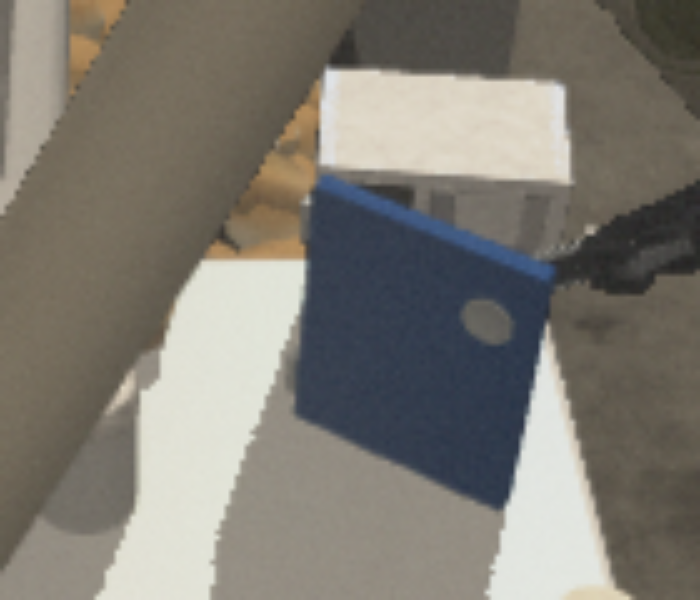

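The fingers are in the gap behind the door, above the hook and touching nothing. I'll plan the arc.

```bash
cat > plan.py <<'E'
import sys
from rig import readout
from ang import *
a,b,n,r,o=map(float,sys.argv[1:6]); s=readout.observe();R=s['tool_rot'];q=s['position']
for k in range(1,int(n)+1):
    t=pt(a+(b-a)*k/n,r,o,.167); print(k,t.round(3),(R.T@(t-q)/.02).round(2)); q=t
E
python3 plan.py .48 1.1 10 .118 .022
```

```text
1 [ 0.451 -0.262  0.167] [ 0.   -0.69  0.34]
2 [ 0.445 -0.259  0.167] [-0.1  -0.36  0.03]
3 [ 0.439 -0.254  0.167] [-0.09 -0.36  0.04]
4 [ 0.433 -0.25   0.167] [-0.07 -0.36  0.06]
5 [ 0.427 -0.245  0.167] [-0.06 -0.36  0.08]
6 [ 0.422 -0.24   0.167] [-0.04 -0.36  0.1 ]
7 [ 0.417 -0.234  0.167] [-0.03 -0.35  0.11]
8 [ 0.412 -0.228  0.167] [-0.01 -0.35  0.13]
9 [ 0.408 -0.222  0.167] [ 0.   -0.34  0.15]
10 [ 0.404 -0.216  0.167] [ 0.02 -0.34  0.16]
```

Emit:
move_arm(
  motion=[
    [[-0.05, -0.4, 0.15], [0, 0, 0], -1],
    [[-0.05, -0.4, 0.15], [0, 0, 0], -1],
    [[-0.1, -0.36, 0.04], [0, 0, 0], -1],
    [[-0.07, -0.36, 0.06], [0, 0, 0], -1],
    [[-0.06, -0.36, 0.08], [0, 0, 0], -1],
    [[-0.04, -0.36, 0.1], [0, 0, 0], -1],
  ],
)

```text
time_s: 7.48
position: [0.4227, -0.2451, 0.1662]
tool_rot: [[0.555, 0.763, 0.332], [0.396, -0.593, 0.701], [0.732, -0.258, -0.631]]
ft_force: [0.6, 0.3, -0.4]
grip_width: -0.0002
```

```bash
python3 st.py 0.417 -0.234 0.167; python3 plan.py .84 1.2 6 .118 .022
python3 - <<'E'
from rig import imaging
import cv2,numpy as np
for n in("wrist","side"):
    d=imaging.get_image(n); cv2.imwrite(f"pics/{n}6.png",d["img"] if n=="wrist" else cv2.resize(d["img"][140:260,225:365],None,fx=5,fy=5))
E
```

```text
t 7.4833 q [-64.1  30.9  88.6  37.5  96.5 -27.6] p [ 0.4227 -0.2451  0.1662] lean 50.9 az 64.7 F [ 0.6  0.3 -0.4] w -0.0002
[[0.555, 0.763, 0.332], [0.396, -0.593, 0.701], [0.732, -0.258, -0.631]]
dist 0.012535549749389018 tool units [ 0.091 -0.559  0.268]
1 [ 0.418 -0.236  0.167] [ 0.09 -0.48  0.23]
2 [ 0.413 -0.23   0.167] [-0.02 -0.34  0.12]
3 [ 0.409 -0.224  0.167] [-0.   -0.33  0.13]
4 [ 0.405 -0.218  0.167] [ 0.01 -0.33  0.15]
5 [ 0.402 -0.212  0.167] [ 0.03 -0.32  0.16]
6 [ 0.399 -0.205  0.167] [ 0.04 -0.31  0.18]
```

View pics/wrist6.png

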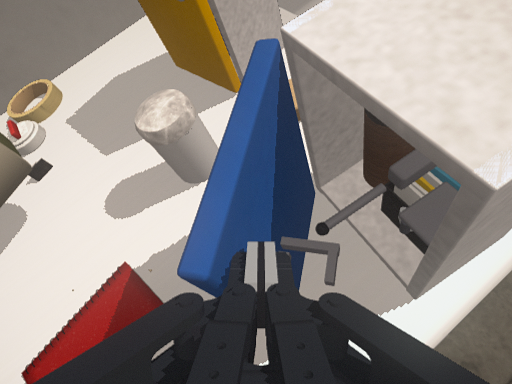

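View pics/side6.png

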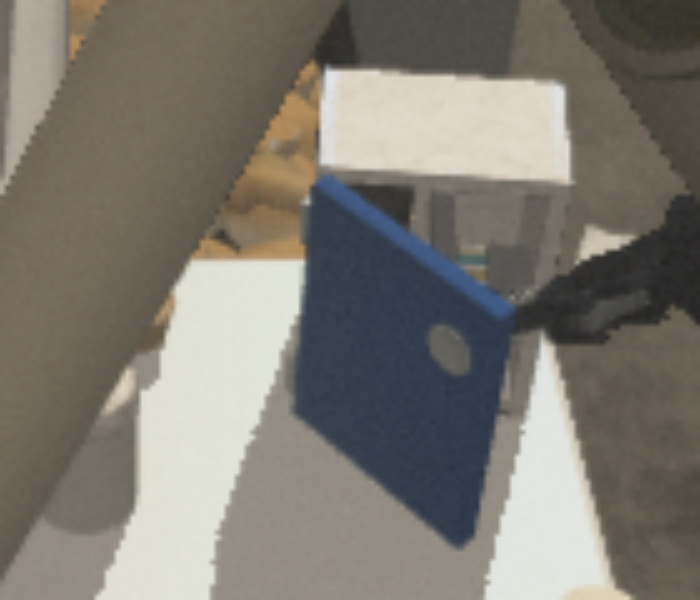

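It works: the door is at about 0.8 rad and moving with the fingers. I'll keep going.

Emit:
move_arm(
  motion=[
    [[0.05, -0.4, 0.18], [0, 0, 0], -1],
    [[0, -0.36, 0.14], [0, 0, 0], -1],
    [[0, -0.36, 0.14], [0, 0, 0], -1],
    [[0.01, -0.36, 0.16], [0, 0, 0], -1],
    [[0.03, -0.34, 0.18], [0, 0, 0], -1],
    [[0.04, -0.34, 0.19], [0, 0, 0], -1],
    [[0, 0, 0], [0, 0, 0], -1],
  ],
)

```text
time_s: 8.17
position: [0.3959, -0.202, 0.1669]
tool_rot: [[0.555, 0.763, 0.332], [0.396, -0.594, 0.7], [0.731, -0.257, -0.632]]
ft_force: [-0.2, 0.4, -0.5]
grip_width: -0.0003
```

```bash
python3 st.py; python3 plan.py 1.15 1.57 6 .115 .022
python3 - <<'E'
from rig import imaging
import cv2,numpy as np
for n in("wrist","side"):
    d=imaging.get_image(n); cv2.imwrite(f"pics/{n}7.png",d["img"] if n=="wrist" else cv2.resize(d["img"][140:260,225:365],None,fx=5,fy=5))
E
```

```text
t 8.1667 q [-64.7  26.9  96.7  36.9  93.5 -30.4] p [ 0.3959 -0.202   0.1669] lean 50.8 az 64.6 F [-0.2  0.4 -0.5] w -0.0003
[[0.555, 0.763, 0.332], [0.396, -0.594, 0.7], [0.731, -0.257, -0.632]]
1 [ 0.401 -0.202  0.167] [0.13 0.2  0.06]
2 [ 0.398 -0.195  0.167] [ 0.07 -0.34  0.22]
3 [ 0.395 -0.187  0.167] [ 0.09 -0.32  0.23]
4 [ 0.393 -0.179  0.167] [ 0.11 -0.31  0.25]
5 [ 0.392 -0.171  0.167] [ 0.13 -0.29  0.26]
6 [ 0.392 -0.163  0.167] [ 0.14 -0.27  0.27]
```

View pics/wrist7.png

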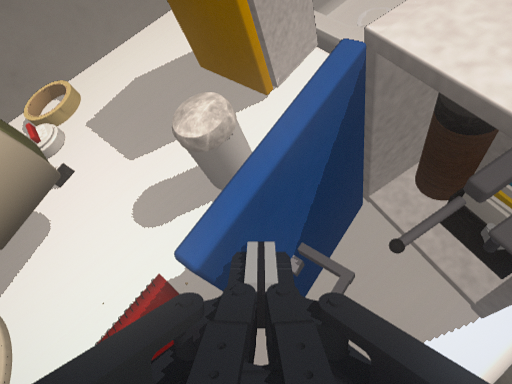

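View pics/side7.png

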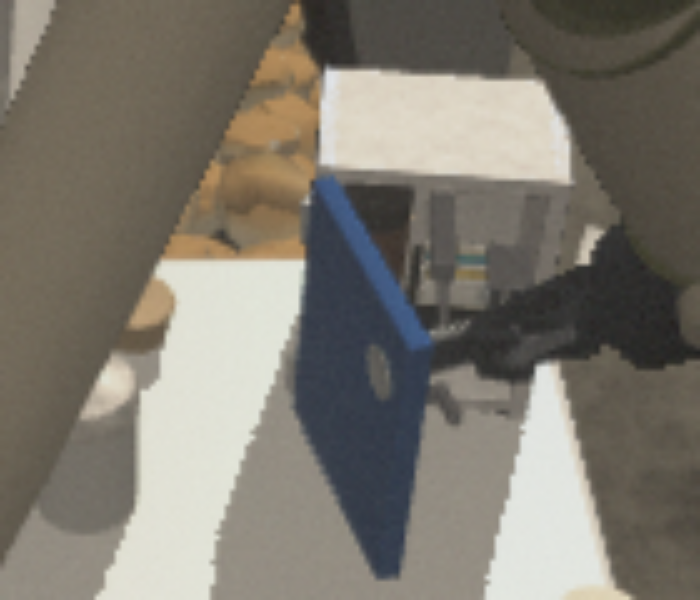

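Emit:
move_arm(
  motion=[
    [[0.08, -0.3, 0.22], [0, 0, 0], -1],
    [[0.08, -0.33, 0.23], [0, 0, 0], -1],
    [[0.1, -0.32, 0.24], [0, 0, 0], -1],
    [[0.12, -0.3, 0.25], [0, 0, 0], -1],
    [[0, 0, 0], [0, 0, 0], -1],
  ],
)

```text
time_s: 8.68
position: [0.3875, -0.1701, 0.1668]
tool_rot: [[0.555, 0.762, 0.334], [0.398, -0.595, 0.698], [0.731, -0.254, -0.633]]
ft_force: [-0.5, 0.3, -0.5]
grip_width: -0.0001
```

```bash
python3 st.py
python3 - <<'E'
from rig import imaging
import cv2,numpy as np
for n in("wrist","side"):
    d=imaging.get_image(n); cv2.imwrite(f"pics/{n}8.png",d["img"] if n=="wrist" else cv2.resize(d["img"][140:260,225:365],None,fx=5,fy=5))
E
```

```text
t 8.6833 q [-64.   24.5 101.4  37.3  91.1 -31.4] p [ 0.3875 -0.1701  0.1668] lean 50.7 az 64.4 F [-0.5  0.3 -0.5] w -0.0001
[[0.555, 0.762, 0.334], [0.398, -0.595, 0.698], [0.731, -0.254, -0.633]]
```

View pics/side8.png

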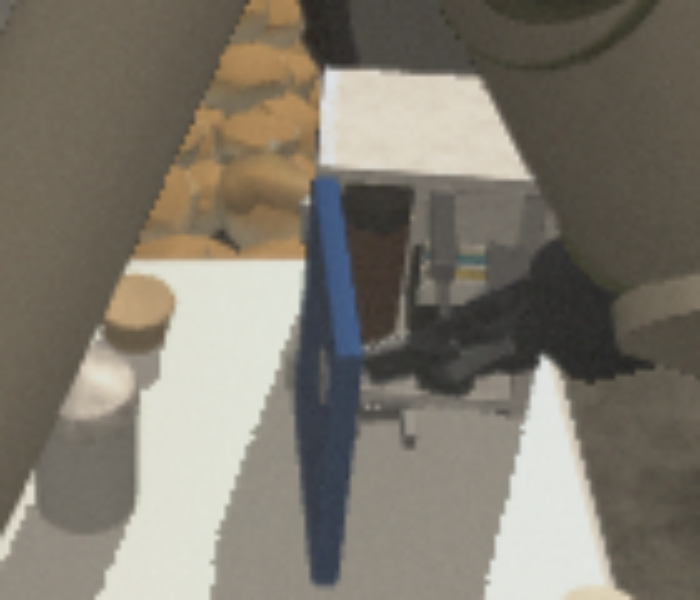

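Run:
```python
from ang import *
for th in(1.1,1.2,1.3,1.4,1.5,1.57,1.6):
  print(th,[((proj('side',pt(th,*q))-(225,140))*5).round(0).tolist() for q in((.144,-.008,.2),(.144,.008,.2),(.144,-.008,.004),(-.006,-.008,.2))], pt(th,.12,.022,.167))
```

```text
1.1 [[423.0, 345.0], [450.0, 338.0], [389.0, 577.0], [308.0, 176.0]] [ 0.40218006 -0.2166673   0.167     ]
1.2 [[397.0, 350.0], [426.0, 344.0], [366.0, 582.0], [309.0, 175.0]] [ 0.39672667 -0.20575966  0.167     ]
1.3 [[371.0, 352.0], [400.0, 349.0], [343.0, 584.0], [310.0, 174.0]] [ 0.39238947 -0.19436209  0.167     ]
1.4 [[344.0, 353.0], [374.0, 352.0], [319.0, 585.0], [310.0, 173.0]] [ 0.3892118  -0.18258845  0.167     ]
1.5 [[316.0, 352.0], [347.0, 353.0], [295.0, 584.0], [311.0, 172.0]] [ 0.38722541 -0.1705564   0.167     ]
1.57 [[297.0, 350.0], [327.0, 353.0], [278.0, 582.0], [312.0, 171.0]] [ 0.38655485 -0.16204452  0.167     ]
1.6 [[289.0, 349.0], [319.0, 352.0], [271.0, 581.0], [312.0, 171.0]] [ 0.38645014 -0.15838615  0.167     ]
```

The door is at about 1.45 rad. A little more is needed.

Emit:
move_arm(
  motion=[
    [[0.12, -0.19, 0.21], [0, 0, 0], -1],
    [[0.12, -0.19, 0.21], [0, 0, 0], -1],
    [[0, 0, 0], [0, 0, 0], -1],
    [[0, 0, 0], [0, 0, 0], -1],
  ],
)

```text
time_s: 9.12
position: [0.3874, -0.1581, 0.1668]
tool_rot: [[0.555, 0.762, 0.334], [0.398, -0.596, 0.698], [0.731, -0.254, -0.634]]
ft_force: [0.2, -0.5, 0.0]
grip_width: -0.0001
```

```bash
python3 st.py
python3 - <<'E'
from rig import imaging
import cv2,numpy as np
for n in("wrist","side"):
    d=imaging.get_image(n); cv2.imwrite(f"pics/{n}9.png",d["img"] if n=="wrist" else cv2.resize(d["img"][140:260,225:365],None,fx=5,fy=5))
E
```

```text
t 9.1167 q [-63.3  23.8 102.8  37.7  90.2 -31.4] p [ 0.3874 -0.1581  0.1668] lean 50.7 az 64.4 F [ 0.2 -0.5  0. ] w -0.0001
[[0.555, 0.762, 0.334], [0.398, -0.596, 0.698], [0.731, -0.254, -0.634]]
```

View pics/side9.png

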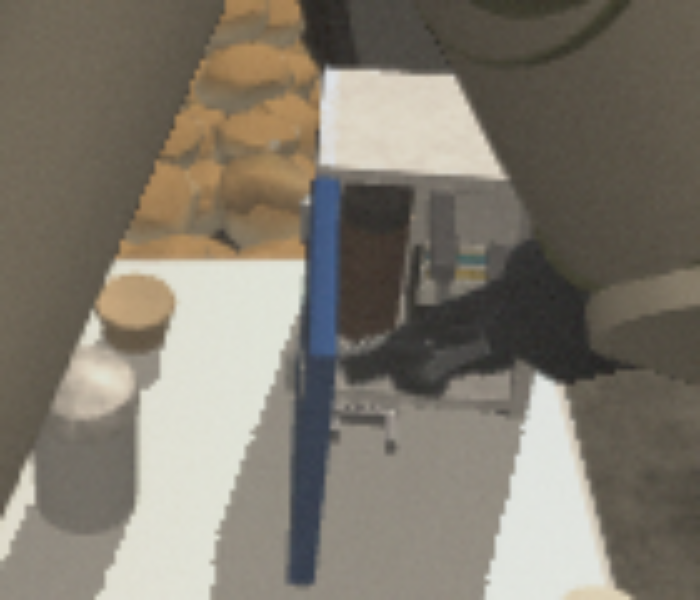

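The door is at about 1.54 rad, close to square. I'll withdraw along the tool axis, away from the door and upward.

Emit:
move_arm(
  motion=[
    [[0, 0.1, -0.4], [0, 0, 0], -1],
    [[0, 0.1, -0.9], [0, 0, 0], -1],
    [[0, 0.1, -0.9], [0, 0, 0], -1],
    [[0, 0.1, -0.9], [0, 0, 0], -1],
    [[0, 0.1, -0.9], [0, 0, 0], -1],
    [[0, 0.2, -0.9], [0, 0, 0], -1],
    [[0, 0.2, -0.9], [0, 0, 0], -1],
    [[0, 0.2, -0.9], [0, 0, 0], -1],
    [[0, 0, 0], [0, 0, 0], -1],
    [[0, 0, 0], [0, 0, 0], -1],
  ],
)

```text
time_s: 10.05
position: [0.3561, -0.2735, 0.2517]
tool_rot: [[0.557, 0.761, 0.332], [0.398, -0.595, 0.698], [0.729, -0.257, -0.634]]
ft_force: [0.3, 0.7, -0.2]
grip_width: -0.0001
```

```bash
python3 st.py
python3 - <<'E'
from rig import imaging
import cv2,numpy as np
for n in("wrist","side","top"):
    d=imaging.get_image(n); cv2.imwrite(f"pics/{n}10.png",d["img"] if n!="side" else cv2.resize(d["img"][140:260,225:365],None,fx=5,fy=5)); 
    if n=="side": cv2.imwrite("pics/sidefull10.png",d["img"])
E
```

```text
t 10.05 q [-72.   23.5  84.8  34.3 109.5 -26.8] p [ 0.3561 -0.2735  0.2517] lean 50.6 az 64.6 F [ 0.3  0.7 -0.2] w -0.0001
[[0.557, 0.761, 0.332], [0.398, -0.595, 0.698], [0.729, -0.257, -0.634]]
```

View pics/side10.png

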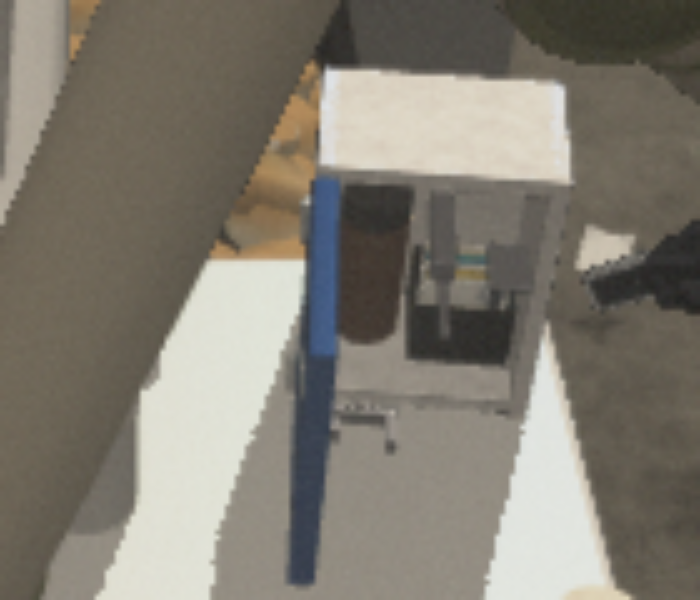

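View pics/wrist10.png

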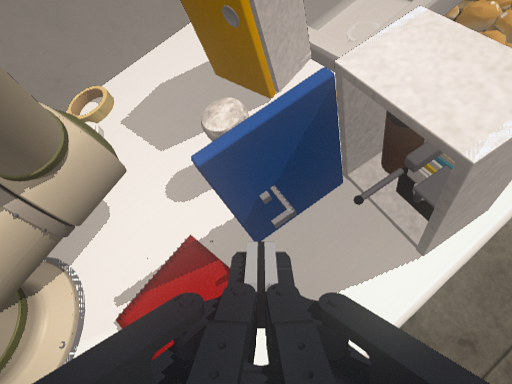

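View pics/sidefull10.png

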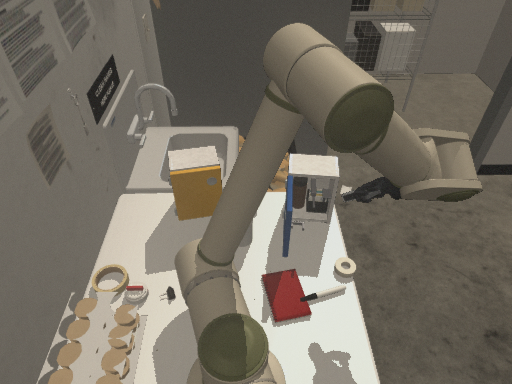

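The blue door stands square and unmoved with the robot clear of it. The yellow door is still shut and the loose things are in place. I'll hand the job in.

```bash
python3 -c "
from rig import job
print(job.close_job())"
```

```text
the job is handed in; nothing more can be done
None
```

The blue door stands wide open, about square to its cupboard, and I handed the job in at about 10 s of the 42 s allowed.

I pressed the door beside its plate until the force rose to about 10 N at the stop. Then I took the fingers off and let the spring push it ajar, which measured about 0.48 rad. From there I pushed the back of the door round with the shut fingers, kept above the hook, and withdrew.

**Last checks:**
- **Blue door:** the side camera put it at about 1.53–1.55 rad, where square is 1.57. It stayed there after I withdrew.
- **Contact:** the force readings were back to noise level, under 1 N, with the robot clear of everything.
- **Yellow door:** it looked shut in the last pictures.
- **Loose things:** the shaker and the roll looked unmoved. The cup was last seen in place shortly before I withdrew; the arm or the door hid it in the final pictures I viewed.

**Disagreement:** the wrist-camera check of the cupboard's pose gave a yaw about 1.7° off the first fit. The fitted plate positions agreed within about 5 mm. The wrist fit was poor at the door's rounded corners (up to 16 px off), so I kept the first fit.

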